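# Proof-pull a helmet strap anchor with the blue-gripped spring gauge

### The job

Proof-pull the helmet strap anchor that is clamped in the blue-gripped spring gauge: pull the blue grip out until its orange pointer stands level with the green marker on the scale, and hold it there for about two seconds. Then guide the grip slowly all the way back home, without letting it snap back, and let go. Leave the green marker where it is set, and leave the red-gripped gauge alone.

Things in the scene. Friction and masses are not known exactly. Their poses are not given: they have to be found in the camera images.
- blue_slide (a joint): How far the blue grip is pulled out, m: 0 = home at its stop, at most 0.12. A spring draws it home: 1 N at 0, 0.9 N more per 10 mm; let go when out, it snaps back. Fixed gauge: grey base 360 x 110 x 12 mm; away from the robot a dark spring housing (top 49 mm above the bench) and a clamp with a white shell sample (top 93 mm); two rods (top 26 mm) on which the slide comes out.
- blue_grip (a point): Middle of the blue upright grip plate, 14 mm thick along the pull, 60 mm wide, from 50 to 95 mm above the bench (this point: 73 mm); below it only a neck and the black slide block (top 33 mm). x points along the gauge to the housing (face 50 mm off when home); the grip pulls out along -x, to the robot's side of the bench; z up. The orange pointer bar, 37 mm up, sticks out 56 mm to +y at the same x.
- blue_mark (a point): Top of the green marker clip (10 mm along the pull, 20 mm across, top 33 mm above the bench) on the blue gauge's white scale, 45 mm to the +y side of the slide's centre line. Axes parallel to those of blue_grip. The pointer passes just above it; they are level when blue_grip and this point have the same place along x. It is set 60 to 105 mm out from the pointer's home.
- red_grip (a point): The same point on the red grip of the other gauge, which is of the same make and size but has a red grip and a yellow marker, and stands beside the blue one, on either side of it. It must stay home.

How it is judged:
By the outcome, as a careful person would: the job done as asked, in the order asked, and still so for the second after the job is handed in, with the robot touching nothing.
It also fails if it takes over 42 s, if anything falls off the work surface, if the arm or the gripper's body presses on something with over 40 N, if the wrist force passes 120 N, or if a joint passes its speed limit or range.

### The arm

A 6-joint arm with a two-finger parallel gripper is mounted at the origin on the work surface. World frame = base frame: x ahead of the robot, y to its left, z up, the work surface at z = 0. Lengths are in m, angles in degrees, forces in N, time in s.
With the tool pointing down it reaches from about 0.3 to 0.85 m from the base axis. Payload 5.4 kg.
Tool frame: the origin (TCP) lies at the very end of the fingers, on their centre line; the grasp point (between the pads) lies 19 mm behind it; z points along the fingers, y is the line along which they close (so a half turn about z gives the same grasp; the last joint's range is limited). The gripper opens to 85 mm and grips with 20 to 120 N. Pads are 22 mm wide; open, the fingers measure 114 mm over their backs; the gripper's body (76 mm by 85 mm) begins 54 mm behind the grasp point. The pads swing forward as they close: fully open they stand 13 mm farther back than shut.
Start: joints at [-86.236, 9.076, 91.501, -0, 79.423, -12.038], TCP at [0.157, -0.553, 0.231] pointing down, gripper open.
Joint ranges: [-166.64, 166.64], [-54.1, 131.32], [10.49, 154.53], [-73.88, 253.88], [9.74, 151.15], [-171.62, 171.62]. Speed limits (degrees/s): [147.25, 147.25, 180, 180, 180, 180].

### API

Orientations are given as a 3x3 rotation matrix whose columns are the frame's x, y, z axes.
In Python, from rig import manip gives the robot as it stands.
- The arm moves only by the tool jog_arm, never from a script. Its argument "increments" is a list of rows, each a list of 6 numbers: the shift along the tool's x, y, z in cm, then the turn, a rotation vector about the tool's x, y, z in degrees. A call has exactly 5 rows; each row shifts and turns the commanded pose from where the row before left it, along the tool's axes as they then stand; what a row does not reach is not made up. A row lasts 1/12 s, in which the tool goes at most 41.7 mm and 7.16 degrees, less where a joint would pass 70% of its speed; a pose out of reach is approached as far as the arm can. A call is refused whole if a number of a shift passes 4.17 or a number of a turn 7.16, either way. A call with a gripper value outside its range is refused whole. "claw" is the closure in counts, from 0 (fully open) to 255 (shut), set as the call begins (left out, the last holds). The fingers move at their own pace and stop on an object; "newtons" is the grip in N (left out, the last holds). Time passes only in rows, so rows that do not move let the fingers close, or fill a call up. It gives the time, the measured TCP pose, the force, the opening and the grip force at its end, in the units of the state.
- manip.read_state(): the state, without advancing time (a new reading comes with each control period).
- manip.read_camera(name): name is "scene" or "side" or "wrist"; returns a dict with "color" (400x640x3 uint8, red, green, blue), "fov_y" (degrees; the focal length in pixels is half the picture's height over the tangent of half this angle, whatever the lens; pixels are square), "cx", "cy" (the principal point, pixels), "rvec" (rotation vector, rad) and "tvec" (3), from world to camera coordinates, as OpenCV has them. Camera axes: x right, y down, z forward; pixel columns grow to the right and rows downward; lengths in m; the calibration is good to about 2 mm. A picture is of the moment at which its call begins. There is no depth.
- manip.finish_job(): hands the job in; it is judged then, once.
The state is a dict: "time_s": time; "qpos": joint angles; "qvel": joint speeds; "joint_efforts": joint torques, N m; "tool_pos": TCP position; "tcp_rot": TCP orientation; "ft_force": force on the tool from outside, world axes, zero at the start; "moment": the same for the moment, N m; "grip_width": finger opening in m; "grasp_force": force on a finger pad.
Only numpy, scipy, OpenCV 4.12 (cv2) and the standard library are available. Lean on these libraries where they do the work, as an engineer would, in place of code of your own. Each camera call takes 0.05 s, during which the arm holds its last target. There are 200 camera calls.

## Working session

There is one attempt and no reset: what is moved stays moved. The work goes in short steps, Python scripts to look and compute and a tool call to move; the robot and the scene stay as the last step left them, time stands still between calls to the robot, and variables do not carry over. Pictures are saved under pics/ and viewed, at most 10 in all, crops included, and the job is handed in when it is done.

Besides the shell and the picture viewer there is one more tool, called in YAML: its name, and indented under it one key for each argument. jog_arm: Moves the arm, as the interface text tells. Its arguments: {"type":"object","properties":{"increments":{"type":"array","items":{"type":"array","items":{"type":"number"}}},"claw":{"type":"number"},"newtons":{"type":"number"}},"required":["increments"]}

```bash
mkdir -p pics
cat > h.py <<'E'
import numpy as np,cv2
from rig import manip
def cam(n,f=None):
    d=manip.read_camera(n)
    if f: cv2.imwrite(f,d["color"][:,:,::-1])
    return d
def K(d):
    f=200/np.tan(np.radians(d["fov_y"]/2)); return np.array([[f,0,d["cx"]],[0,f,d["cy"]],[0,0,1.]])
def ray(d,u,v):
    R=cv2.Rodrigues(np.array(d["rvec"],float))[0];t=np.array(d["tvec"],float).ravel()
    return -R.T@t, R.T@np.linalg.inv(K(d))@[u,v,1]
def onz(d,u,v,z):
    o,r=ray(d,u,v); return o+r*(z-o[2])/r[2]
def proj(d,p):
    return cv2.projectPoints(np.array(p,float).reshape(-1,1,3),np.array(d["rvec"],float),np.array(d["tvec"],float),K(d),None)[0].reshape(-1,2)
E
python3 - <<'E'
from h import *
import pickle
D={n:cam(n,f"pics/{n}0.png") for n in("scene","side","wrist")}
pickle.dump(D,open("d0.pkl","wb"))
for n in D: print(n,D[n]["fov_y"],ray(D[n],320,200))
s=manip.read_state();print(s["time_s"],s["tcp_rot"],s["ft_force"])
E
```

```text
scene 54.0921887599807 (array([ 1.10922193, -0.05984148,  0.5014069 ]), array([-0.72659168,  0.11141808, -0.67806703]))
side 45.01873065691748 (array([0.44028003, 0.54656678, 0.67515368]), array([ 0.22592959, -0.63156907, -0.74202158]))
wrist 70.32591907277131 (array([ 0.22180826, -0.53299957,  0.37337429]), array([-0.26459216, -0.07104757, -0.96175256]))
0.15 [[ 9.62209992e-01  2.72308498e-01 -1.16824648e-04]
 [ 2.72308371e-01 -9.62208912e-01  1.47001186e-03]
 [ 2.87887004e-04 -1.44627243e-03 -9.99998913e-01]] [-0.28964409  0.18138026 -0.47606643]
```

View pics/scene0.png

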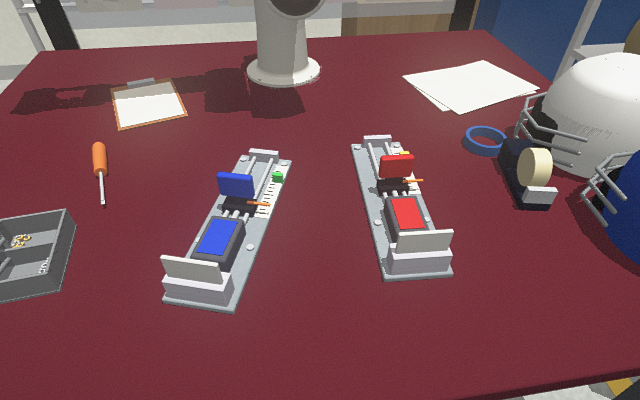

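View pics/side0.png

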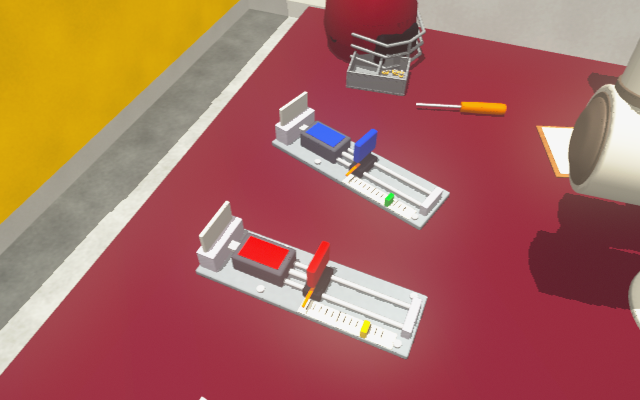

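The scene view shows the blue gauge left of the red one, with the blue grip near (236,185) and the green clip near (278,177). In the side view the grip is near (366,146) and the clip near (390,199). I'll enlarge both.

Run:
```python
import cv2,numpy as np
a=cv2.imread("pics/scene0.png")[140:315,155:305];b=cv2.imread("pics/side0.png")[85:230,265:455]
cv2.imwrite("pics/c1.png",cv2.resize(a,None,fx=3.4,fy=3.4,interpolation=cv2.INTER_CUBIC))
cv2.imwrite("pics/c2.png",cv2.resize(b,None,fx=4,fy=4,interpolation=cv2.INTER_CUBIC))
```

```text
(no output)
```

View pics/c1.png

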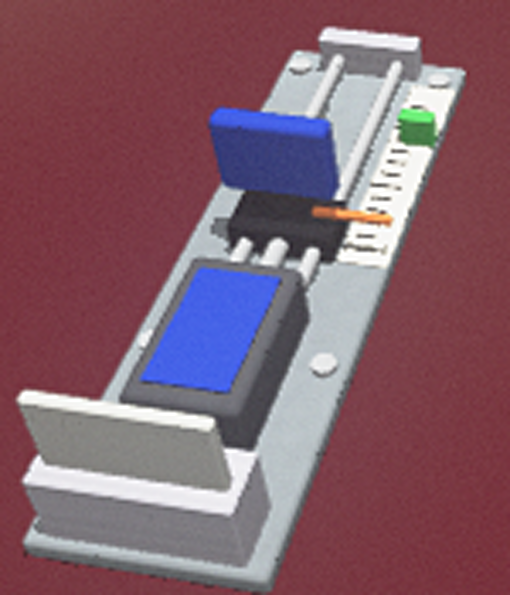

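View pics/c2.png

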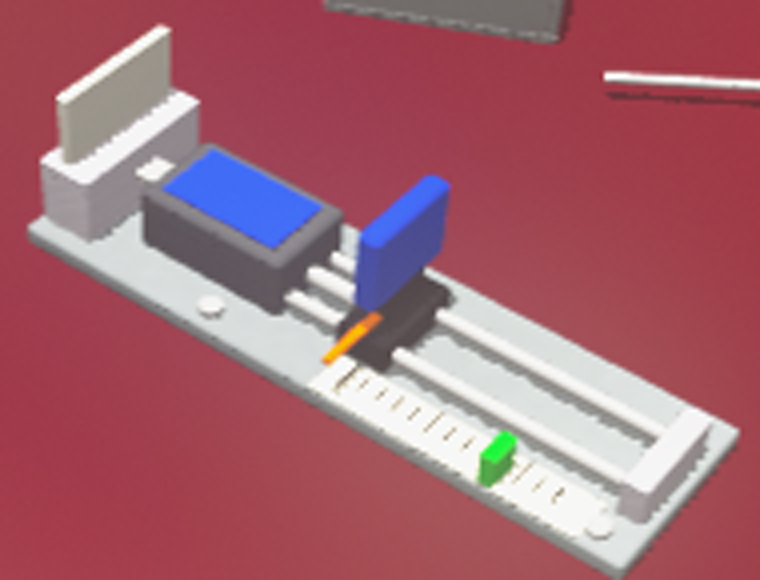

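Run:
```python
from h import *
import pickle
D=pickle.load(open("d0.pkl","rb"))
a=lambda u,v,z:onz(D["scene"],155+u/3.4-.35,140+v/3.4-.35,z)
b=lambda u,v,z:onz(D["side"],265+u/4-.37,85+v/4-.37,z)
P={}
P["mark"]=(a(417,116,.033),b(498,449,.033))
P["grip"]=(a(272,115,.095),b(405,209,.095))
P["gripL"]=(a(331,119,.095),b(372,239,.095))
P["gripR"]=(a(215,113,.095),b(437,181,.095))
P["tip"]=(a(390,220,.037),b(328,361,.037))
P["edge1"]=(a(270,582,.012),b(28,230,.012)) # scene: +y far corner ; side: same?
P["edge2"]=(a(465,70,.012),b(612,566,.012))
P["edge3"]=(a(298,52,.012),b(738,432,.012))
for k,v in P.items(): print(k,v[0].round(4),v[1].round(4))
for i in (0,1):
  e=P["edge1"][i]-P["edge2"][i]; print("axis",np.degrees(np.arctan2(e[1],e[0])),np.linalg.norm(e))
  e=P["edge2"][i]-P["edge3"][i]; print("w",np.degrees(np.arctan2(e[1],e[0])),np.linalg.norm(e))
  e=P["gripL"][i]-P["gripR"][i]; print("gw",np.degrees(np.arctan2(e[1],e[0])),np.linalg.norm(e))
```

```text
mark [ 0.5229 -0.0521  0.033 ] [ 0.5214 -0.0515  0.033 ]
grip [ 0.5896 -0.1224  0.095 ] [ 0.5922 -0.1247  0.095 ]
gripL [ 0.5968 -0.0943  0.095 ] [ 0.6002 -0.0992  0.095 ]
gripR [ 0.5841 -0.1496  0.095 ] [ 0.5839 -0.1494  0.095 ]
tip [ 0.6098 -0.0716  0.037 ] [ 0.6099 -0.0738  0.037 ]
edge1 [ 0.7945 -0.1333  0.012 ] [ 0.7922 -0.1341  0.012 ]
edge2 [ 0.4563 -0.0198  0.012 ] [ 0.4587 -0.0207  0.012 ]
edge3 [ 0.4232 -0.1199  0.012 ] [ 0.4203 -0.1221  0.012 ]
axis -18.539207795894654 0.3567609983460085
w 71.70915400912222 0.10537643992558172
gw 77.04953412486776 0.056773596917496415
axis -18.786741234723426 0.3522691088900539
w 69.25306378934988 0.10847458387587514
gw 71.97260922188475 0.05284160905328153
```

jog_arm:
  increments:
    - [3.5,-1.95,0.5,0,0,0]
    - [3.5,-1.95,0.5,0,0,0]
    - [3.5,-1.95,0.5,0,0,0]
    - [3.5,-1.95,0.5,0,0,0]
    - [3.5,-1.95,0.5,0,0,0]
  claw: 0
  newtons: 60

```text
time_s: 0.57
tool_pos: [0.2992, -0.4101, 0.2058]
tcp_rot: [[0.962, 0.272, -0.0], [0.272, -0.962, 0.0], [0.0, -0.0, -1.0]]
ft_force: [-0.1, -0.1, 0.2]
grip_width: 0.0856
grasp_force: 0.0
```

jog_arm:
  increments:
    - [3.5,-1.95,0.5,0,0,0]
    - [3.5,-1.95,0.5,0,0,0]
    - [3.5,-1.95,0.5,0,0,0]
    - [3.5,-1.95,0.5,0,0,0]
    - [3.5,-1.95,0.5,0,0,0]

```text
time_s: 0.98
tool_pos: [0.4412, -0.2685, 0.181]
tcp_rot: [[0.962, 0.272, -0.0], [0.272, -0.962, 0.0], [-0.0, -0.0, -1.0]]
ft_force: [0.3, -1.8, -0.5]
grip_width: 0.0855
grasp_force: 0.0
```

jog_arm:
  increments:
    - [3.5,-1.95,0.5,0,0,0]
    - [3.5,-1.95,0.5,0,0,0]
    - [3.5,-1.95,0.5,0,0,0]
    - [3.5,-1.95,0.5,0,0,0]
    - [3.5,-1.95,0.5,0,0,0]

```text
time_s: 1.4
tool_pos: [0.583, -0.127, 0.1557]
tcp_rot: [[0.962, 0.273, -0.0], [0.273, -0.962, 0.0], [-0.0, -0.0, -1.0]]
ft_force: [0.3, -0.5, 0.8]
grip_width: 0.0853
grasp_force: 0.0
```

jog_arm:
  increments:
    - [0,0,0,0,0,-5.5]
    - [0,0,0,0,0,-5.5]
    - [0,0,0,0,0,-5.5]
    - [0,0,0,0,0,-5.5]
    - [0,0,0,0,0,-5.5]

```text
time_s: 1.82
tool_pos: [0.5819, -0.1285, 0.1558]
tcp_rot: [[0.724, 0.69, -0.001], [0.69, -0.724, 0.0], [-0.0, -0.001, -1.0]]
ft_force: [-0.7, 0.1, 0.1]
grip_width: 0.0854
grasp_force: 0.0
```

jog_arm:
  increments:
    - [0,0,0,0,0,-5.5]
    - [0,0,0,0,0,-5.5]
    - [0,0,0,0,0,-5.5]
    - [0,0,0,0,0,-5.5]
    - [0,0,0,0,0,-5.5]

```text
time_s: 2.23
tool_pos: [0.5818, -0.1287, 0.1559]
tcp_rot: [[0.324, 0.946, -0.001], [0.946, -0.324, 0.0], [0.0, -0.001, -1.0]]
ft_force: [-0.7, 0.0, 0.3]
grip_width: 0.0856
grasp_force: 0.0
```

```bash
cat > st.py <<'E'
from h import *
s=manip.read_state();R=np.array(s["tcp_rot"]);p=np.array(s["tool_pos"])
print("t",s["time_s"],p.round(4),R.round(3).tolist(),"yaw y",np.degrees(np.arctan2(R[1,1],R[0,1])),"F",np.round(s["ft_force"],1),s["grip_width"],s["grasp_force"])
print("to grip (tool cm)",100*R.T@(np.array([.591,-.1236,.056])-p))
E
python3 st.py; python3 -c "
from h import *
import pickle
D={n:cam(n,f'pics/{n}1.png') for n in('scene','side')}
pickle.dump(D,open('d1.pkl','wb'))
a=cv2.imread('pics/side1.png')[60:240,260:460]
cv2.imwrite('pics/c3.png',cv2.resize(a,None,fx=3,fy=3))"
```

```text
t 2.2333 [ 0.5818 -0.1287  0.1559] [[0.324, 0.946, -0.001], [0.946, -0.324, 0.0], [0.0, -0.001, -1.0]] yaw y -18.92690502241479 F [-0.7  0.   0.3] 0.08557064611875237 0.0
to grip (tool cm) [0.78313286 0.71309607 9.98528665]
```

View pics/c3.png

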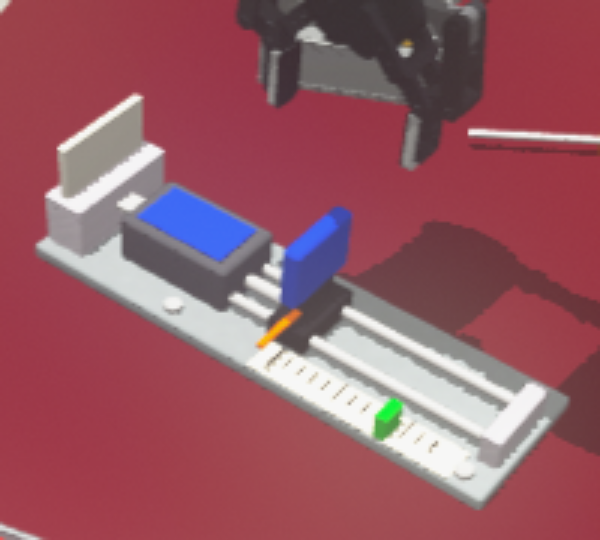

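The open fingers straddle the plate, and the gauge is untouched. I'll centre over the plate and go down with the fingers partly closed.

jog_arm:
  increments:
    - [0.4,0.35,0.5,0,0,0]
    - [0.38,0.36,1.5,0,0,0]
    - [0,0,2,0,0,0]
    - [0,0,1,0,0,0]
    - [0,0,0,0,0,0]
  claw: 80

```text
time_s: 2.75
tool_pos: [0.5892, -0.1227, 0.1027]
tcp_rot: [[0.33, 0.944, -0.006], [0.944, -0.33, 0.003], [0.0, -0.006, -1.0]]
ft_force: [-0.7, 0.5, -0.9]
grip_width: 0.0584
grasp_force: 0.0
```

jog_arm:
  increments:
    - [0,0,1,0,0,0]
    - [0,0,1,0,0,0]
    - [0,0,1,0,0,0]
    - [0,0,1,0,0,0]
    - [0,0,1,0,0,0]

```text
time_s: 3.17
tool_pos: [0.5913, -0.1238, 0.0554]
tcp_rot: [[0.329, 0.944, 0.0], [0.944, -0.329, -0.0], [0.0, 0.0, -1.0]]
ft_force: [-0.1, 0.6, 1.0]
grip_width: 0.0587
grasp_force: 0.0
```

jog_arm:
  increments:
    - [0,0,0,0,0,0]
    - [0,0,0,0,0,0]
    - [0,0,0,0,0,0]
    - [0,0,0,0,0,0]
    - [0,0,0,0,0,0]
  claw: 170
  newtons: 25

```text
time_s: 3.58
tool_pos: [0.5919, -0.124, 0.0571]
tcp_rot: [[0.329, 0.944, 0.001], [0.944, -0.329, -0.001], [-0.0, 0.001, -1.0]]
ft_force: [0.5, 0.2, -0.7]
grip_width: 0.0286
grasp_force: 0.0
```

```bash
python3 st.py; python3 -c "
from h import *
cam('scene','pics/s2.png');cam('side','pics/d2.png')
a=cv2.imread('pics/s2.png')[120:260,180:320];b=cv2.imread('pics/d2.png')[80:220,290:430]
cv2.imwrite('pics/c4.png',cv2.resize(np.hstack([a,b]),None,fx=2.85,fy=2.85))"
```

```text
t 3.5833 [ 0.5919 -0.124   0.0571] [[0.329, 0.944, 0.001], [0.944, -0.329, -0.001], [-0.0, 0.001, -1.0]] yaw y -19.20189429933193 F [ 0.5  0.2 -0.7] 0.028626855024924045 0.0
to grip (tool cm) [ 0.01341813 -0.09788732  0.10619495]
```

View pics/c4.png

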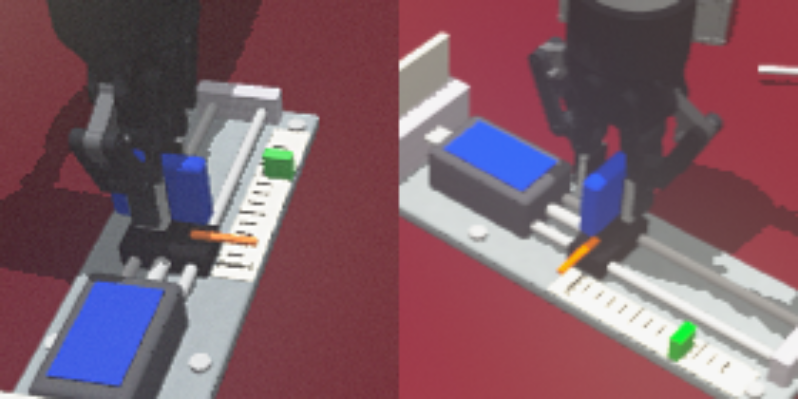

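The plate sits between the pads and is still home. I'll close on it.

jog_arm:
  increments:
    - [0,0,0,0,0,0]
    - [0,0,0,0,0,0]
    - [0,0,0,0,0,0]
    - [0,0,0,0,0,0]
    - [0,0,0,0,0,0]
  claw: 255
  newtons: 50

```text
time_s: 4.1
tool_pos: [0.5914, -0.1239, 0.0567]
tcp_rot: [[0.328, 0.945, 0.0], [0.945, -0.328, -0.0], [-0.0, 0.0, -1.0]]
ft_force: [-2.0, 1.4, 4.3]
grip_width: 0.0134
grasp_force: 49.3
```

jog_arm:
  increments:
    - [0,0,0,0,0,0]
    - [0,0,0,0,0,0]
    - [0,0,0,0,0,0]
    - [0,0,0,0,0,0]
    - [0,0,0,0,0,0]

```text
time_s: 4.52
tool_pos: [0.5915, -0.1239, 0.0567]
tcp_rot: [[0.329, 0.944, 0.0], [0.944, -0.329, -0.0], [-0.0, 0.0, -1.0]]
ft_force: [-1.9, 1.3, 5.0]
grip_width: 0.0134
grasp_force: 49.5
```

```bash
python3 st.py
```

```text
t 4.5167 [ 0.5915 -0.1239  0.0567] [[0.329, 0.944, 0.0], [0.944, -0.329, -0.0], [-0.0, 0.0, -1.0]] yaw y -19.182155542483756 F [-1.9  1.3  5. ] 0.013357144885725385 49.47008550167084
to grip (tool cm) [ 0.00958006 -0.05506626  0.07198013]
```

jog_arm:
  increments:
    - [0,-0.3,0,0,0,0]
    - [0,-0.5,0,0,0,0]
    - [0,-0.5,0,0,0,0]
    - [0,-0.5,0,0,0,0]
    - [0,-0.5,0,0,0,0]

```text
time_s: 4.93
tool_pos: [0.5697, -0.1165, 0.0567]
tcp_rot: [[0.329, 0.944, 0.002], [0.944, -0.329, -0.001], [-0.0, 0.002, -1.0]]
ft_force: [2.0, -1.0, 3.9]
grip_width: 0.0134
grasp_force: 49.4
```

jog_arm:
  increments:
    - [0,-0.6,0,0,0,0]
    - [0,-0.6,0,0,0,0]
    - [0,-0.6,0,0,0,0]
    - [0,-0.6,0,0,0,0]
    - [0,-0.6,0,0,0,0]

```text
time_s: 5.35
tool_pos: [0.5414, -0.1068, 0.0567]
tcp_rot: [[0.329, 0.944, 0.002], [0.944, -0.329, -0.001], [-0.001, 0.002, -1.0]]
ft_force: [5.2, -3.2, 2.4]
grip_width: 0.0133
grasp_force: 49.3
```

jog_arm:
  increments:
    - [0,-0.6,0,0,0,0]
    - [0,-0.6,0,0,0,0]
    - [0,-0.5,0,0,0,0]
    - [0,-0.4,0,0,0,0]
    - [0,-0.2,0,0,0,0]

```text
time_s: 5.77
tool_pos: [0.52, -0.0995, 0.0567]
tcp_rot: [[0.329, 0.944, 0.003], [0.944, -0.329, -0.002], [-0.001, 0.003, -1.0]]
ft_force: [6.5, -4.4, -0.6]
grip_width: 0.0135
grasp_force: 49.1
```

```bash
python3 st.py; python3 -c "
from h import *
import pickle
D={'scene':cam('scene','pics/s3.png'),'side':cam('side','pics/d3.png')}
pickle.dump(D,open('d3.pkl','wb'))
a=cv2.imread('pics/s3.png')[155:225,240:310];b=cv2.imread('pics/d3.png')[160:230,350:420]
cv2.imwrite('pics/c5.png',cv2.resize(np.hstack([a,b]),None,fx=5.6,fy=5.6,interpolation=cv2.INTER_CUBIC))"
```

```text
t 5.7667 [ 0.52   -0.0995  0.0567] [[0.329, 0.944, 0.003], [0.944, -0.329, -0.002], [-0.001, 0.003, -1.0]] yaw y -19.201852861671107 F [ 6.5 -4.4 -0.6] 0.01352161505745408 49.10731494426727
to grip (tool cm) [0.06431167 7.49735506 0.096547  ]
```

View pics/c5.png

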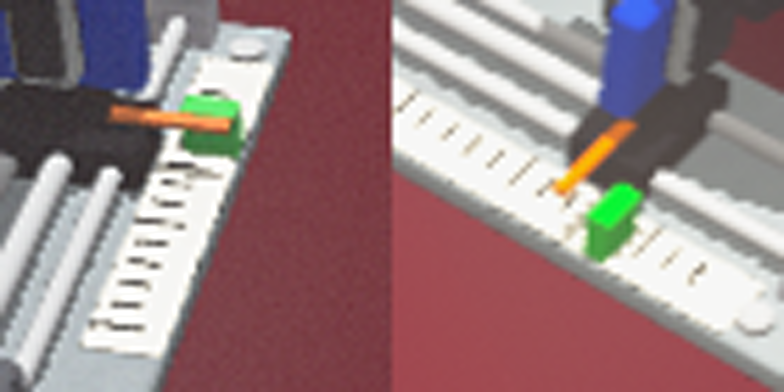

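The pointer stands just short of the green clip: its tip is at crop (230,124) in the scene half and (561,189) in the side half, and the clip top is at (212,109) and (614,206). I'll work out the gap.

Run:
```python
from h import *
import pickle
D=pickle.load(open("d3.pkl","rb"))
k=5.6;o=.5-.5/k
a=lambda u,v,z:onz(D["scene"],240+u/k-o,155+v/k-o,z)
b=lambda u,v,z:onz(D["side"],350+(u-392)/k-o,160+v/k-o,z)
g=np.radians(-18.9);X=np.array([np.cos(g),np.sin(g),0]);Y=np.array([-np.sin(g),np.cos(g),0])
for n,tip,base,m in (("scene",a(230,124,.037),a(115,112,.037),a(212,109,.033)),("side",b(561,189,.037),b(628,128,.037),b(614,206,.033))):
    print(n,"tip",tip.round(4),"mark",m.round(4),"dx tip-mark mm",1e3*(tip-m)@X,"base-mark",1e3*(base-m)@X,"dy",1e3*(tip-m)@Y)
    print(np.degrees(np.arctan2(*(tip-base)[:2])))
# predicted from tcp: pointer tip and mark top outline
```

```text
scene tip [ 0.5376 -0.0466  0.037 ] mark [ 0.5238 -0.0519  0.033 ] dx tip-mark mm 11.343852622366933 base-mark 12.269320872816445 dy 9.483404322838691
17.554160337313046
side tip [ 0.539  -0.0502  0.037 ] mark [ 0.5215 -0.0528  0.033 ] dx tip-mark mm 15.704317898695596 base-mark 14.198223789783784 dy 8.102452938599646
21.229303320570857
```

jog_arm:
  increments:
    - [0,-0.3,0,0,0,0]
    - [0,-0.3,0,0,0,0]
    - [0,-0.3,0,0,0,0]
    - [0,-0.2,0,0,0,0]
    - [0,-0.2,0,0,0,0]

```text
time_s: 6.28
tool_pos: [0.5082, -0.0955, 0.0568]
tcp_rot: [[0.329, 0.944, 0.003], [0.944, -0.329, -0.002], [-0.001, 0.004, -1.0]]
ft_force: [6.9, -6.4, -0.6]
grip_width: 0.0131
grasp_force: 49.5
```

```bash
python3 st.py; python3 -c "
from h import *
import pickle
D={'scene':cam('scene','pics/s4.png'),'side':cam('side','pics/d4.png')}
pickle.dump(D,open('d4.pkl','wb'))
a=cv2.imread('pics/s4.png')[155:205,245:295];b=cv2.imread('pics/d4.png')[170:220,360:410]
cv2.imwrite('pics/c6.png',cv2.resize(np.hstack([a,b]),None,fx=8,fy=8,interpolation=cv2.INTER_CUBIC))"
```

```text
t 6.2833 [ 0.5082 -0.0955  0.0568] [[0.329, 0.944, 0.003], [0.944, -0.329, -0.002], [-0.001, 0.004, -1.0]] yaw y -19.209013913761062 F [ 6.9 -6.4 -0.6] 0.013092649096532192 49.5209401845932
to grip (tool cm) [0.07442116 8.74070817 0.11029964]
```

View pics/c6.png

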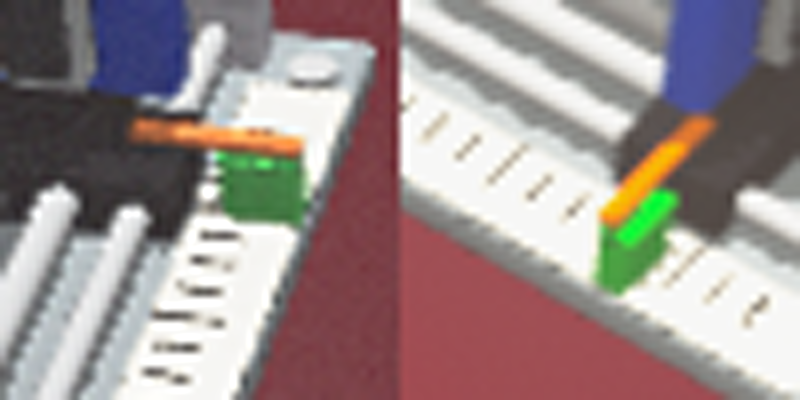

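```bash
cat > lev.py <<'E'
from h import *
import pickle,sys
from scipy.optimize import least_squares
g=np.radians(-18.8);X=np.array([np.cos(g),np.sin(g),0]);Y=np.array([-np.sin(g),np.cos(g),0]);Z=np.array([0,0,1.])
def boxc(d,c,hx,hy,z0,z1):
    P=[np.array([c[0],c[1],0])+sx*hx*X+sy*hy*Y+z*Z for sx in(-1,1) for sy in(-1,1) for z in(z0,z1)]
    h=cv2.convexHull(proj(d,P).astype(np.float32));m=cv2.moments(h);return np.array([m["m10"],m["m01"]])/m["m00"]
def cen(d,lo,hi,roi):
    h=cv2.cvtColor(d["color"],cv2.COLOR_RGB2HSV);m=cv2.inRange(h,lo,hi);k=np.zeros_like(m);k[roi[1]:roi[3],roi[0]:roi[2]]=1;m*=k
    y,x=np.nonzero(m);return np.array([x.mean(),y.mean()]),len(x)
G=((45,120,60),(75,255,255));O=((8,150,120),(20,255,255))
D0=pickle.load(open("d0.pkl","rb"));D=pickle.load(open(sys.argv[1],"rb"))
roi={"scene":(240,155,300,215),"side":(340,160,410,215)}
for n in roi:
    mc,k=cen(D0[n],*G,roi[n]);
    M=least_squares(lambda c:boxc(D0[n],c,.005,.01,.014,.033)-mc,[.522,-.052]).x
    for d in (D0,D):
        oc,ko=cen(d[n],*O,roi[n])
        # pointer: thin bar from y=28..56 visible; solve X only along known Y, using a point on the bar at the mask centroid
        p=onz(d[n],oc[0],oc[1],.037)
        print(n,"mark",M.round(4),k,"ptr",p.round(4),ko,"dx mm",1e3*(p[:2]-M)@X[:2],"dy",1e3*(p[:2]-M)@Y[:2])
E
python3 lev.py d4.pkl
```

```text
scene mark [ 0.5115 -0.053 ] 31 ptr [ 0.6032 -0.0897  0.037 ] 41 dx mm 98.6411985966882 dy -5.140390501960373
scene mark [ 0.5115 -0.053 ] 31 ptr [ 0.5199 -0.063   0.037 ] 48 dx mm 11.233009947578356 dy -6.772174872799499
side mark [ 0.5218 -0.0521] 78 ptr [ 0.6037 -0.0952  0.037 ] 33 dx mm 91.45276045060682 dy -14.389331666829715
side mark [ 0.5218 -0.0521] 78 ptr [ 0.5197 -0.0663  0.037 ] 41 dx mm 2.5411659814770204 dy -14.081605513680897
```

```bash
sed -i 's/G=((45,120,60)/G=((45,100,25)/; s/(75,255,255));O/(85,255,255));O/' lev.py; python3 lev.py d4.pkl
python3 - <<'E'
from h import *
import pickle
D=pickle.load(open("d0.pkl","rb"))["scene"]["color"]
h=cv2.cvtColor(D,cv2.COLOR_RGB2HSV)
for v in range(169,186): print(v,[tuple(int(q) for q in h[v,u]) for u in (273,276,278,281)])
E
```

```text
scene mark [ 0.5203 -0.053 ] 89 ptr [ 0.6032 -0.0897  0.037 ] 41 dx mm 90.30130946436755 dy -8.041730793417189
scene mark [ 0.5203 -0.053 ] 89 ptr [ 0.5199 -0.063   0.037 ] 48 dx mm 2.8931208152577015 dy -9.673515164256317
side mark [ 0.5214 -0.0523] 84 ptr [ 0.6037 -0.0952  0.037 ] 33 dx mm 91.75421394779609 dy -14.11432998209379
side mark [ 0.5214 -0.0523] 84 ptr [ 0.5197 -0.0663  0.037 ] 41 dx mm 2.8426194786662893 dy -13.806603828944974
169 [(95, 15, 198), (30, 3, 248), (30, 2, 247), (20, 3, 246)]
170 [(98, 5, 218), (0, 3, 254), (15, 4, 254), (30, 2, 247)]
171 [(0, 4, 235), (39, 29, 113), (35, 13, 120), (8, 4, 250)]
172 [(63, 138, 218), (62, 107, 244), (59, 55, 243), (30, 11, 238)]
173 [(62, 143, 241), (63, 139, 238), (63, 141, 239), (63, 147, 239)]
174 [(62, 140, 241), (63, 136, 241), (63, 135, 241), (63, 141, 239)]
175 [(61, 128, 140), (62, 137, 203), (62, 141, 226), (63, 141, 235)]
176 [(61, 113, 126), (59, 109, 124), (60, 108, 118), (61, 121, 133)]
177 [(61, 116, 125), (59, 109, 126), (61, 116, 127), (60, 115, 129)]
178 [(62, 117, 122), (61, 108, 128), (60, 111, 120), (62, 118, 130)]
179 [(60, 113, 124), (61, 108, 123), (60, 106, 128), (61, 118, 125)]
180 [(61, 118, 119), (60, 106, 127), (61, 112, 125), (61, 114, 127)]
181 [(59, 92, 128), (62, 117, 122), (61, 118, 121), (61, 114, 125)]
182 [(36, 16, 242), (55, 62, 148), (55, 76, 141), (60, 113, 124)]
183 [(0, 0, 255), (0, 0, 255), (0, 0, 255), (41, 29, 168)]
184 [(17, 22, 106), (15, 2, 249), (15, 2, 249), (30, 2, 255)]
185 [(30, 2, 254), (30, 2, 247), (20, 3, 247), (25, 12, 237)]
```

Both views agree that 2.9 mm remains.

jog_arm:
  increments:
    - [0,-0.1,0,0,0,0]
    - [0,-0.1,0,0,0,0]
    - [0,-0.1,0,0,0,0]
    - [0,0,0,0,0,0]
    - [0,0,0,0,0,0]

```text
time_s: 6.8
tool_pos: [0.5054, -0.0946, 0.0567]
tcp_rot: [[0.329, 0.944, 0.003], [0.944, -0.329, -0.002], [-0.001, 0.004, -1.0]]
ft_force: [7.4, -5.7, -0.8]
grip_width: 0.0129
grasp_force: 49.7
```

```bash
python3 st.py; python3 -c "
from h import *
import pickle
D={'scene':cam('scene','pics/s5.png'),'side':cam('side','pics/d5.png')}
pickle.dump(D,open('d5.pkl','wb'))
a=cv2.imread('pics/s5.png')[155:205,245:295];b=cv2.imread('pics/d5.png')[170:220,360:410]
cv2.imwrite('pics/c7.png',cv2.resize(np.hstack([a,b]),None,fx=8,fy=8,interpolation=cv2.INTER_CUBIC))"; python3 lev.py d5.pkl
```

```text
t 6.8 [ 0.5054 -0.0946  0.0567] [[0.329, 0.944, 0.003], [0.944, -0.329, -0.002], [-0.001, 0.004, -1.0]] yaw y -19.206665207516096 F [ 7.4 -5.7 -0.8] 0.012904789467014946 49.655436873435974
to grip (tool cm) [0.07755634 9.03200789 0.10673359]
scene mark [ 0.5203 -0.053 ] 89 ptr [ 0.6032 -0.0897  0.037 ] 41 dx mm 90.30130946436755 dy -8.041730793417189
scene mark [ 0.5203 -0.053 ] 89 ptr [ 0.5174 -0.0617  0.037 ] 43 dx mm 0.10016051934391372 dy -9.204653953952558
side mark [ 0.5214 -0.0523] 84 ptr [ 0.6037 -0.0952  0.037 ] 33 dx mm 91.75421394779609 dy -14.11432998209379
side mark [ 0.5214 -0.0523] 84 ptr [ 0.5172 -0.0656  0.037 ] 44 dx mm 0.2418615464935289 dy -13.981458827463326
```

View pics/c7.png

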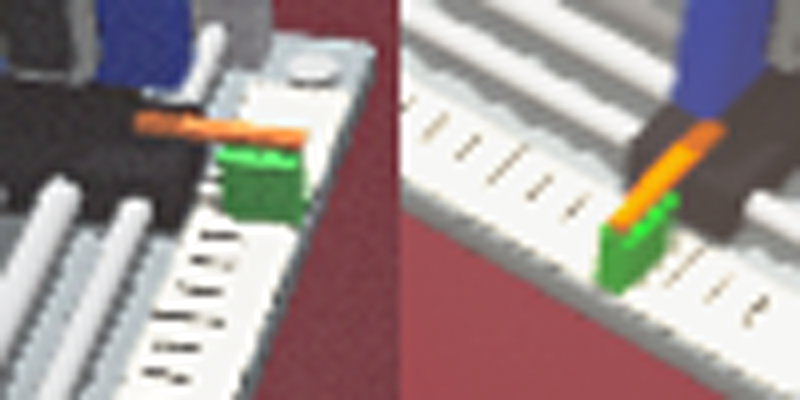

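The pointer is level within 0.3 mm in both views. Holding now.

jog_arm:
  increments:
    - [0,0,0,0,0,0]
    - [0,0,0,0,0,0]
    - [0,0,0,0,0,0]
    - [0,0,0,0,0,0]
    - [0,0,0,0,0,0]

```text
time_s: 7.32
tool_pos: [0.5055, -0.0946, 0.0567]
tcp_rot: [[0.329, 0.944, 0.003], [0.944, -0.329, -0.002], [-0.001, 0.004, -1.0]]
ft_force: [7.6, -6.2, -0.8]
grip_width: 0.0136
grasp_force: 49.7
```

jog_arm:
  increments:
    - [0,0,0,0,0,0]
    - [0,0,0,0,0,0]
    - [0,0,0,0,0,0]
    - [0,0,0,0,0,0]
    - [0,0,0,0,0,0]

```text
time_s: 7.73
tool_pos: [0.5055, -0.0946, 0.0567]
tcp_rot: [[0.329, 0.944, 0.003], [0.944, -0.329, -0.002], [-0.001, 0.004, -1.0]]
ft_force: [6.5, -6.3, -1.2]
grip_width: 0.0134
grasp_force: 49.7
```

jog_arm:
  increments:
    - [0,0,0,0,0,0]
    - [0,0,0,0,0,0]
    - [0,0,0,0,0,0]
    - [0,0,0,0,0,0]
    - [0,0,0,0,0,0]

```text
time_s: 8.15
tool_pos: [0.5055, -0.0946, 0.0567]
tcp_rot: [[0.329, 0.944, 0.003], [0.944, -0.329, -0.002], [-0.001, 0.004, -1.0]]
ft_force: [7.4, -6.2, -0.5]
grip_width: 0.0134
grasp_force: 49.7
```

jog_arm:
  increments:
    - [0,0,0,0,0,0]
    - [0,0,0,0,0,0]
    - [0,0,0,0,0,0]
    - [0,0,0,0,0,0]
    - [0,0,0,0,0,0]

```text
time_s: 8.57
tool_pos: [0.5055, -0.0946, 0.0567]
tcp_rot: [[0.329, 0.944, 0.003], [0.944, -0.329, -0.002], [-0.001, 0.004, -1.0]]
ft_force: [7.6, -5.7, -0.9]
grip_width: 0.0135
grasp_force: 49.7
```

jog_arm:
  increments:
    - [0,0,0,0,0,0]
    - [0,0,0,0,0,0]
    - [0,0,0,0,0,0]
    - [0,0,0,0,0,0]
    - [0,0,0,0,0,0]

```text
time_s: 8.98
tool_pos: [0.5055, -0.0946, 0.0567]
tcp_rot: [[0.329, 0.944, 0.003], [0.944, -0.329, -0.002], [-0.001, 0.004, -1.0]]
ft_force: [8.9, -5.2, -0.3]
grip_width: 0.0134
grasp_force: 49.7
```

jog_arm:
  increments:
    - [0,0.1,0,0,0,0]
    - [0,0.2,0,0,0,0]
    - [0,0.25,0,0,0,0]
    - [0,0.25,0,0,0,0]
    - [0,0.25,0,0,0,0]

```text
time_s: 9.4
tool_pos: [0.5154, -0.098, 0.0567]
tcp_rot: [[0.329, 0.944, 0.003], [0.944, -0.329, -0.002], [-0.001, 0.004, -1.0]]
ft_force: [7.5, -5.6, 0.6]
grip_width: 0.0135
grasp_force: 49.7
```

jog_arm:
  increments:
    - [0,0.25,0,0,0,0]
    - [0,0.25,0,0,0,0]
    - [0,0.25,0,0,0,0]
    - [0,0.25,0,0,0,0]
    - [0,0.25,0,0,0,0]

```text
time_s: 9.82
tool_pos: [0.527, -0.1019, 0.0567]
tcp_rot: [[0.329, 0.944, 0.003], [0.944, -0.329, -0.002], [-0.001, 0.003, -1.0]]
ft_force: [5.1, -4.5, 1.2]
grip_width: 0.0137
grasp_force: 49.9
```

jog_arm:
  increments:
    - [0,0.25,0,0,0,0]
    - [0,0.25,0,0,0,0]
    - [0,0.25,0,0,0,0]
    - [0,0.25,0,0,0,0]
    - [0,0.25,0,0,0,0]

```text
time_s: 10.23
tool_pos: [0.5386, -0.1059, 0.0567]
tcp_rot: [[0.329, 0.944, 0.002], [0.944, -0.329, -0.001], [-0.001, 0.002, -1.0]]
ft_force: [4.1, -3.1, 1.5]
grip_width: 0.0138
grasp_force: 50.0
```

jog_arm:
  increments:
    - [0,0.25,0,0,0,0]
    - [0,0.25,0,0,0,0]
    - [0,0.25,0,0,0,0]
    - [0,0.25,0,0,0,0]
    - [0,0.25,0,0,0,0]

```text
time_s: 10.65
tool_pos: [0.5502, -0.1098, 0.0567]
tcp_rot: [[0.329, 0.944, 0.002], [0.944, -0.329, -0.001], [-0.0, 0.002, -1.0]]
ft_force: [3.7, -3.6, 2.8]
grip_width: 0.0134
grasp_force: 50.2
```

jog_arm:
  increments:
    - [0,0.25,0,0,0,0]
    - [0,0.25,0,0,0,0]
    - [0,0.25,0,0,0,0]
    - [0,0.25,0,0,0,0]
    - [0,0.25,0,0,0,0]

```text
time_s: 11.07
tool_pos: [0.562, -0.1138, 0.0567]
tcp_rot: [[0.329, 0.944, 0.001], [0.944, -0.329, -0.001], [-0.0, 0.001, -1.0]]
ft_force: [3.7, -3.8, 5.5]
grip_width: 0.0134
grasp_force: 50.5
```

jog_arm:
  increments:
    - [0,0.25,0,0,0,0]
    - [0,0.25,0,0,0,0]
    - [0,0.25,0,0,0,0]
    - [0,0.25,0,0,0,0]
    - [0,0.25,0,0,0,0]

```text
time_s: 11.48
tool_pos: [0.5737, -0.1178, 0.0567]
tcp_rot: [[0.329, 0.944, 0.0], [0.944, -0.329, -0.0], [-0.0, 0.0, -1.0]]
ft_force: [1.5, -2.6, 6.7]
grip_width: 0.0134
grasp_force: 50.6
```

jog_arm:
  increments:
    - [0,0.25,0,0,0,0]
    - [0,0.25,0,0,0,0]
    - [0,0.2,0,0,0,0]
    - [0,0.2,0,0,0,0]
    - [0,0.2,0,0,0,0]

```text
time_s: 11.9
tool_pos: [0.5839, -0.1213, 0.0567]
tcp_rot: [[0.329, 0.944, -0.0], [0.944, -0.329, -0.0], [-0.0, -0.0, -1.0]]
ft_force: [0.9, -2.4, 7.2]
grip_width: 0.0137
grasp_force: 50.7
```

jog_arm:
  increments:
    - [0,0.1,0,0,0,0]
    - [0,0.1,0,0,0,0]
    - [0,0.1,0,0,0,0]
    - [0,0,0,0,0,0]
    - [0,0,0,0,0,0]

```text
time_s: 12.32
tool_pos: [0.5866, -0.1222, 0.0567]
tcp_rot: [[0.329, 0.944, -0.0], [0.944, -0.329, 0.0], [-0.0, -0.0, -1.0]]
ft_force: [1.0, -2.0, 6.6]
grip_width: 0.0136
grasp_force: 50.7
```

```bash
python3 st.py
```

```text
t 12.3167 [ 0.5866 -0.1222  0.0567] [[0.329, 0.944, -0.0], [0.944, -0.329, 0.0], [-0.0, -0.0, -1.0]] yaw y -19.19209324194087 F [ 1.  -2.   6.6] 0.013611470588518639 50.664650201797485
to grip (tool cm) [0.01163264 0.46299905 0.0675412 ]
```

jog_arm:
  increments:
    - [0,0.1,0,0,0,0]
    - [0,0.1,0,0,0,0]
    - [0,0.1,0,0,0,0]
    - [0,0.1,0,0,0,0]
    - [0,0.1,0,0,0,0]

```text
time_s: 12.73
tool_pos: [0.5912, -0.1237, 0.0567]
tcp_rot: [[0.329, 0.944, -0.001], [0.944, -0.329, 0.0], [-0.0, -0.001, -1.0]]
ft_force: [-0.5, -1.6, 7.1]
grip_width: 0.0134
grasp_force: 50.8
```

jog_arm:
  increments:
    - [0,0.05,0,0,0,0]
    - [0,0,0,0,0,0]
    - [0,0,0,0,0,0]
    - [0,0,0,0,0,0]
    - [0,0,0,0,0,0]

```text
time_s: 13.15
tool_pos: [0.5914, -0.1238, 0.0567]
tcp_rot: [[0.329, 0.944, -0.001], [0.944, -0.329, 0.0], [-0.0, -0.001, -1.0]]
ft_force: [-0.4, -1.9, 8.6]
grip_width: 0.0133
grasp_force: 50.9
```

```bash
python3 st.py;python3 -c "
from h import *
import pickle
D={'scene':cam('scene','pics/s6.png'),'side':cam('side','pics/d6.png')}
pickle.dump(D,open('d6.pkl','wb'))"; python3 lev.py d6.pkl
```

```text
t 13.15 [ 0.5914 -0.1238  0.0567] [[0.329, 0.944, -0.001], [0.944, -0.329, 0.0], [-0.0, -0.001, -1.0]] yaw y -19.18604055272587 F [-0.4 -1.9  8.6] 0.013275508375468424 50.89761435985565
to grip (tool cm) [ 0.00918989 -0.04412862  0.06815384]
scene mark [ 0.5203 -0.053 ] 89 ptr [ 0.6032 -0.0897  0.037 ] 41 dx mm 90.30130946436755 dy -8.041730793417189
scene mark [ 0.5203 -0.053 ] 89 ptr [ 0.6028 -0.0912  0.037 ] 48 dx mm 90.3988083843292 dy -9.634495197251672
side mark [ 0.5214 -0.0523] 84 ptr [ 0.6037 -0.0952  0.037 ] 33 dx mm 91.75421394779609 dy -14.11432998209379
side mark [ 0.5214 -0.0523] 84 ptr [ 0.6034 -0.0956  0.037 ] 37 dx mm 91.52717029801074 dy -14.599003464983218
```

jog_arm:
  increments:
    - [0,0.05,0,0,0,0]
    - [0,0.05,0,0,0,0]
    - [0,0,0,0,0,0]
    - [0,0,0,0,0,0]
    - [0,0,0,0,0,0]

```text
time_s: 13.67
tool_pos: [0.5914, -0.1238, 0.0567]
tcp_rot: [[0.328, 0.945, -0.004], [0.945, -0.328, 0.001], [-0.0, -0.004, -1.0]]
ft_force: [-5.5, -1.0, 11.7]
grip_width: 0.0136
grasp_force: 51.3
```

The grip is against its stop: the reaction rose and there was no further travel. Releasing to a partial opening, then straight up.

jog_arm:
  increments:
    - [0,0,0,0,0,0]
    - [0,0,0,0,0,0]
    - [0,0,0,0,0,0]
    - [0,0,0,0,0,0]
    - [0,0,0,0,0,0]
  claw: 80

```text
time_s: 14.08
tool_pos: [0.5921, -0.1239, 0.0555]
tcp_rot: [[0.329, 0.944, -0.002], [0.944, -0.329, 0.001], [0.0, -0.002, -1.0]]
ft_force: [-0.4, -0.2, 0.1]
grip_width: 0.0589
grasp_force: 0.0
```

jog_arm:
  increments:
    - [0,0,-0.5,0,0,0]
    - [0,0,-1,0,0,0]
    - [0,0,-1.5,0,0,0]
    - [0,0,-2,0,0,0]
    - [0,0,-2,0,0,0]

```text
time_s: 14.5
tool_pos: [0.5927, -0.1242, 0.1277]
tcp_rot: [[0.329, 0.944, -0.0], [0.944, -0.329, 0.0], [0.0, -0.0, -1.0]]
ft_force: [0.9, 0.4, 0.6]
grip_width: 0.0584
grasp_force: 0.0
```

jog_arm:
  increments:
    - [0,0,-2,0,0,0]
    - [0,0,-2,0,0,0]
    - [0,0,-1.5,0,0,0]
    - [0,0,-0.5,0,0,0]
    - [0,0,0,0,0,0]

```text
time_s: 14.92
tool_pos: [0.5939, -0.1248, 0.1889]
tcp_rot: [[0.329, 0.944, 0.004], [0.944, -0.329, -0.002], [-0.0, 0.004, -1.0]]
ft_force: [0.1, -0.0, -0.6]
grip_width: 0.0587
grasp_force: 0.0
```

```bash
python3 st.py;python3 -c "
from h import *
import pickle
D={'scene':cam('scene','pics/s7.png'),'side':cam('side','pics/d7.png')}
pickle.dump(D,open('d7.pkl','wb'))"; python3 lev.py d7.pkl
```

```text
t 14.9167 [ 0.5939 -0.1248  0.1889] [[0.329, 0.944, 0.004], [0.944, -0.329, -0.002], [-0.0, 0.004, -1.0]] yaw y -19.20088614215891 F [ 0.1 -0.  -0.6] 0.05870475814641155 0.0
to grip (tool cm) [ 0.01917294 -0.37370569 13.28961535]
scene mark [ 0.5203 -0.053 ] 89 ptr [ 0.6032 -0.0897  0.037 ] 41 dx mm 90.30130946436755 dy -8.041730793417189
scene mark [ 0.5203 -0.053 ] 89 ptr [ 0.6027 -0.0908  0.037 ] 45 dx mm 90.2298831931544 dy -9.279785164710189
side mark [ 0.5214 -0.0523] 84 ptr [ 0.6037 -0.0952  0.037 ] 33 dx mm 91.75421394779609 dy -14.11432998209379
side mark [ 0.5214 -0.0523] 84 ptr [ 0.6036 -0.0951  0.037 ] 38 dx mm 91.56705222254871 dy -14.023910705337672
```

View pics/d7.png

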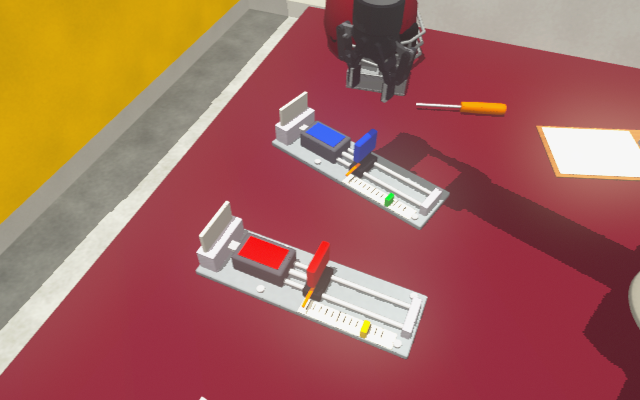

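The blue grip is home at (366,146), the green clip is unmoved at (390,199), the red gauge is untouched, and the gripper is clear of everything.

```bash
python3 -c "
from rig import manip
print(manip.finish_job())"
```

```text
the job is handed in; nothing more can be done
None
```

I pulled the blue grip level with the green marker (within about 0.3 mm by both cameras), held it there for just over 2 s, guided it slowly back to its stop and let go; the green marker and red gauge look unmoved in the final pictures, and the job is handed in at about 15 s, with no verdict shown.

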